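Hang the magnifier on the spring-balanced reading arm

ROBOT

A 6-joint arm with a two-finger parallel gripper is mounted at the origin on the work surface. World frame = base frame: x ahead of the robot, y to its left, z up, the work surface at z = 0. Lengths are in m, angles in degrees, forces in N, time in s.
With the tool pointing down it reaches from about 0.25 to 0.725 m from the base axis. Payload 9.7 kg.
Tool frame: the origin (TCP) lies at the very end of the fingers, on their centre line; the grasp point (between the pads) lies 19 mm behind it; z points along the fingers, y is the direction in which the jaws open and shut (so a half turn about z gives the same grasp; the last joint's range is limited). The gripper opens to 85 mm and grips with 20 to 120 N. Pads are 22 mm wide; open, the fingers measure 114 mm over their backs; the gripper's body (76 mm by 85 mm) begins 54 mm behind the grasp point. The pads swing forward as they close: fully open they stand 13 mm farther back than shut.
Start: joints at [72.078, 4.979, 10.078, 95.1, 0, 90], TCP at [0.169, 0.523, 0.231] pointing down, gripper open.
Joint ranges: [-179.16, 179.16], [-48.56, 103.87], [-65.8, 70.77], [-126.05, 130.52], [-82.76, 87.17], [-180, 180]. Speed limits (degrees/s): [127.2, 127.2, 147.25, 180, 180, 180].

INTERFACE

Orientations are given as [roll, pitch, yaw] about the fixed x, y, z axes, in that order (R = Rz(yaw) Ry(pitch) Rx(roll)).
In Python, from workcell import bot gives the robot as it stands. The module is installed in compiled form; this text tells all that it offers.
- The arm moves only by the tool step_arm, never from a script. Its arguments are lists of equal length, an entry for each row: "dr": the turn, a rotation vector about the tool's x, y, z in rad, a list of three; "xyz": the shift along the tool's x, y, z in units of 40 mm (1.0 is 40 mm), a list of three; "gripper": the opening, from 0 (shut) to 1 (fully open). In form: {"dr": [[wx, wy, wz], ...], "xyz": [[x, y, z], ...], "gripper": [gripper, ...]}. A call has exactly 8 rows; each row is the pose to reach, as a shift and turn from the pose commanded when the call began, along the tool's axes at that moment; what a row does not reach only later rows make up. A row lasts 1/10 s, in which the tool goes at most 50 mm and 8.59 degrees, less where a joint would pass 70% of its speed; a pose out of reach is approached as far as the arm can. A call with a gripper value outside its range is refused whole. The fingers move at their own pace and stop on an object; "squeeze" is the grip in N (left out, the last holds). Time passes only in rows, so rows that repeat a pose let the fingers close, or fill a call up. It gives the time, the measured TCP pose, the force and the opening at its end, in the units of the state.
- bot.get_obs(): the state, without advancing time (a new reading comes with each control period).
- bot.camera(name): name is "scene" or "top" or "wrist"; returns a dict with "image" (480x640x3 uint8, red, green, blue), "camera_matrix" (3x3 intrinsics, pixels), "R" (3x3) and "t" (3): a world point X has camera coordinates R X + t. Camera axes: x right, y down, z forward; pixel columns grow to the right and rows downward; lengths in m; the calibration is good to about 2 mm. The wrist camera is an equidistant fisheye: a pixel r from the principal point sees the ray r / f radians off the axis. A picture is of the moment at which its call begins. There is no depth.
- bot.job_done(): hands the job in, once; it reports no verdict.
Trained networks look in a picture, given as the dict that the camera call returned (one of the last four; its "shot" number tells which), for a name from the list of things; names that differ only in an ending like _2 or _b are one class to them, and where a whole thing is asked for, a point or a joint stands for the part that bears it (a point fixed in the world has none). Each returns a list of dicts, best first, with "p" (0 to 1); they miss things now and then, are a little off and sometimes report something else, mostly with a low value. They report only what shows in the picture. A call takes as long as a camera call.
- bot.regions_of(picture, thing): "region" (480x640 bool, what is visible of it) and "box" ([centre column, centre row, width, height] in pixels, round what is visible of it).
The state is a dict: "time": time; "q": joint angles; "qd": joint speeds; "joint_efforts": joint torques, N m; "ee_pos": TCP position; "tcp_rot": TCP orientation; "wrist_force": force on the tool from outside, world axes, zero at the start; "torque": the same for the moment, N m; "opening": finger opening in m.
Only numpy, scipy, OpenCV 4.12 (cv2) and the standard library are available. Lean on these libraries where they do the work, as an engineer would, in place of code of your own. Each camera call takes 0.05 s, during which the arm holds its last target.

TASK

Pick up the yoked magnifier by its grip, pass its yoke over the end of the spring-balanced swing arm and set it in the groove near the arm's tip. The arm sinks under the weight: ease the magnifier down with it, never pushing hard, and let go only once the arm carries the whole weight, so that the arm neither drops nor springs up and the magnifier is left hanging upright and still in the groove. Leave the other things on the table where they are.

Things in the scene. Friction and masses are not known exactly. Their poses are not given: they have to be found in the camera images.
- magnifier_grip (a point): Where to grasp the magnifier: on the axis of the black grip block on top of its yoke, 122 mm above its underside. The block is 16 mm (along magnifier x) by 28 mm (y) and spans 93 to 143 mm above the underside. z up; the arm's peg must pass through the yoke's window along the magnifier's x, either way round. Mass 0.2 to 0.64 kg, different at each start and not told.
- magnifier_eye (a point): The point under the yoke's apex where the centre line of the arm's peg lies when the magnifier hangs on it: on the magnifier's axis, 74 mm above its underside (48 mm below magnifier_grip). Same axes.
- seat: Grooved steel peg, 10 mm diameter, at the outer end of the swing arm. Origin: centre of the groove on the peg's centre line. x points outward along the arm (sloping up 0.30 rad unloaded), y level. V groove 9 mm wide at the bottom, 21 mm at the top, between collars 22 mm in diameter; outer collar ends 14.5 mm and the peg 25 mm beyond the origin.
- lift_pivot (a point): The level axis about which the arm lifts and sinks, at the top of its column, 185 mm above the table. The groove is 300 mm from it, so the groove moves on a vertical arc of that radius (it shifts outward by up to 13 mm on the way down). A hand that does not follow the arc drags on the collars, and that drag also holds the arm up or down until it is let go.
- lift (a joint): Sinking of the arm, rad: 0 at its upper stop (unloaded; sloping up 0.30 rad), growing as it sinks, 0.55 at the lower stop. It is sprung: the groove sinks about 22 mm per newton after the first 0.3 N, with little damping. Under the magnifier it comes to balance somewhere between 0.1 and 0.5 rad.
- swing (a joint): Swivel of the arm about its upright column, rad (anticlockwise from above), with light friction: it stays where it is left but yields to a sideways push of about 0.4 N at the groove. Range -0.6 to 0.6.
- paperweight: Bystander: plain steel weight with a knob, 64 mm across, 62 mm high, no yoke. Origin under its centre.
- folder_tray: Bystander: open cardboard tray 120 x 170 x 50 mm. Origin under its centre.
- jar: Bystander: jar 60 mm across, 85 mm high. Origin under its centre.
- cup: Bystander: white cup 72 mm across, 90 mm high. Origin under its centre.
- brush: Bystander: brush 180 mm long, lying along its x.
- spatula: Bystander: spatula 190 mm long, lying along its x.
- book: Bystander: closed book 120 x 180 x 30 mm. Origin under its centre.
- magnifier: Magnifier, standing on the table at the start: round lens in a flat black ring (114 mm across, 14 mm high); over it, in its y-z plane, a roof-shaped yoke of 8 mm steel bar, legs 80 mm apart at 56 mm height, 100 mm at the ring, apex (bar centre) at 85 mm; grip block on the apex, top at 143 mm. Origin: centre of its underside, z up.

How it is judged (in metres and radians):
On the way, in this order (a step that is already met when the one before it is completed fails the run):
1. the magnifier is held clear of the table (height (world z) of magnifier_eye above 0.16 m and contact force between the fingers and magnifier above 0.5 N and value of joint lift below 0.03 rad), for 0.2 s.
2. still held, the magnifier is in the groove and the arm has sunk under it (distance between magnifier_eye and seat below 0.01 m and contact force between the fingers and magnifier above 0.5 N and value of joint lift above 0.05 rad), for 0.2 s.
At the end, for the whole second after the job is handed in: The magnifier hangs released in the groove of the arm (its eye within 10 mm of the groove's centre), upright within 0.2 rad and still (under 30 mm/s), the arm sunk under its weight (lift between 0.05 and 0.53 rad) and at rest (under 0.1 rad/s) (distance between magnifier_eye and seat below 0.01 m and value of joint lift between 0.05 and 0.53 rad and contact force between magnifier and seat above 1 N and angle between magnifier_eye's own z axis and vertical below 0.2 rad and linear speed of magnifier below 0.03 m/s and velocity of joint lift between -0.1 and 0.1 rad/s); the robot touches nothing.
It fails at once if the arm drops or springs up (lift faster than 0.25 rad/s, 75 mm/s at the groove) (velocity of joint lift above 0.25 rad/s or velocity of joint lift below -0.25 rad/s).
It fails at once if the magnifier is pushed against the peg with more than 15 N (contact force between magnifier and seat above 15 N).
It fails at once if a bystander is moved more than 30 mm (distance of any of paperweight, folder_tray, jar, cup, brush, spatula, book from where it was at the start of the episode above 0.03 m).
It also fails if it takes over 58 s, if anything falls off the work surface, if the arm or the gripper's body presses on something with over 40 N, if the wrist force passes 120 N, or if a joint passes its speed limit or range.

## Working session

There is one attempt and no reset: what is moved stays moved. The work goes in short steps, Python scripts to look and compute and a tool call to move; the robot and the scene stay as the last step left them, time stands still between calls to the robot, and variables do not carry over. Pictures are saved under pics/ and viewed, and the job is handed in when it is done.

Besides the shell and the picture viewer there is one more tool, called after "Request:" as name(argument=value, ...) on one line, values as JSON. step_arm: Moves the arm, as the interface text tells. Its arguments: {"type":"object","properties":{"dr":{"type":"array"},"xyz":{"type":"array"},"gripper":{"type":"array"},"squeeze":{"type":"number"}},"required":["dr","xyz","gripper"]}

```bash
mkdir -p pics; python3 - <<'E'
from workcell import bot
import cv2,pickle
o=bot.get_obs(); print({k:o[k] for k in ('time','q','ee_pos','tcp_rot','wrist_force','opening')})
P={}
for n in ('scene','top'):
    p=bot.camera(n); cv2.imwrite(f'pics/{n}0.png',p['image'][:,:,::-1]); P[n]=p
    print(n,p['camera_matrix'],p['R'],p['t'])
    for th in ('magnifier','magnifier_grip','seat','lift'):
        for r in bot.regions_of(p,th)[:2]: print(n,th,round(r['p'],2),r['box'])
pickle.dump(P,open('p0.pkl','wb'))
E
```

```text
{'time': 0.0, 'q': array([7.20790314e+01, 5.01154115e+00, 1.00338726e+01, 9.50992458e+01,
       9.22818913e-04, 9.00007764e+01]), 'ee_pos': array([0.16916251, 0.52309753, 0.23057363]), 'tcp_rot': array([-1.79923086e+02, -9.21775852e-04,  1.62078254e+02]), 'wrist_force': array([-0.71036559,  0.11715934,  0.53926275]), 'opening': 0.08528846067702521}
scene [[550.29774611   0.         316.6788622 ]
 [  0.         550.29774611 240.68720404]
 [  0.           0.           1.        ]] [[-0.15640717  0.98760457 -0.01319159]
 [ 0.74812692  0.10973987 -0.65441827]
 [-0.64485882 -0.11222469 -0.75601767]] [ 0.10355669 -0.31440823  1.59889189]
scene magnifier 0.93 [457.9, 318.2, 61.1, 71.8]
scene seat 0.67 [285.0, 191.4, 35.3, 8.0]
scene lift 0.97 [228.7, 200.4, 145.7, 34.8]
top [[624.86815936   0.         321.46746446]
 [  0.         624.86815936 244.3090565 ]
 [  0.           0.           1.        ]] [[-0.02359857 -0.99968624  0.00839811]
 [-0.99523795  0.02269721 -0.09479586]
 [ 0.0945755  -0.01059517 -0.99546131]] [-0.01515886  0.58476097  1.34367587]
top magnifier 0.65 [176.6, 234.8, 54.1, 51.8]
top magnifier_grip 0.78 [174.4, 234.7, 50.7, 49.6]
top seat 0.5 [350.1, 258.2, 42.0, 12.7]
top seat 0.5 [417.6, 252.8, 171.9, 31.5]
top lift 0.85 [417.0, 255.9, 162.0, 10.9]
top lift 0.33 [260.7, 169.8, 23.2, 32.8]
```

View pics/scene0.png

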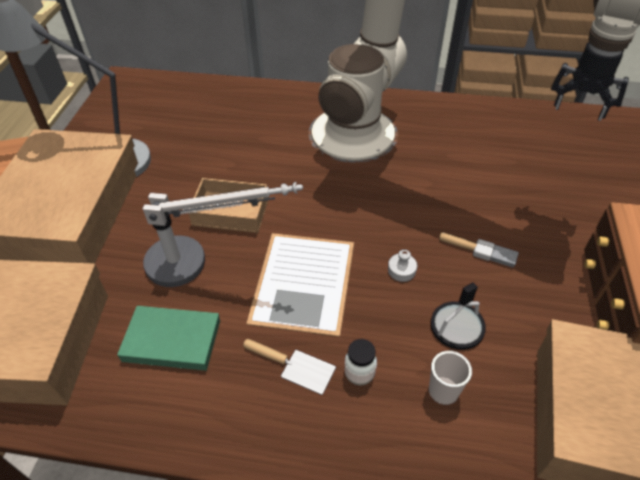

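View pics/top0.png

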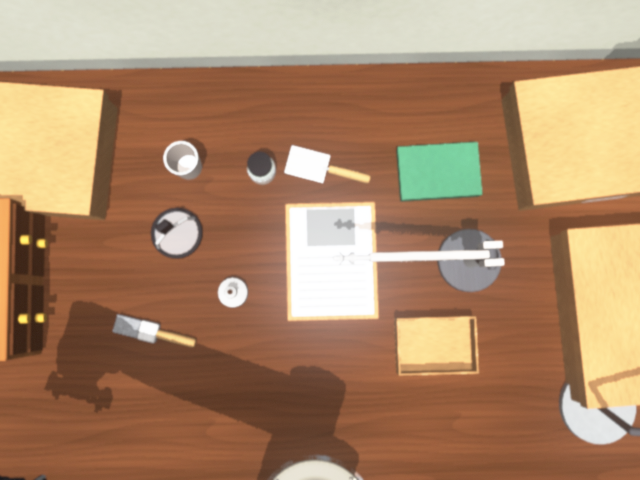

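The scene view shows the magnifier's ring at (458,325) with its grip at (468,293). The arm's peg tip is near (298,188) in scene and (340,258) in top. I'll zoom in for detail.

```bash
python3 - <<'E'
import pickle,cv2,numpy as np
P=pickle.load(open('p0.pkl','rb'))
s=P['scene']['image'][:,:,::-1];t=P['top']['image'][:,:,::-1]
def c(im,x,y,w,h,W,H): return cv2.resize(im[y:y+h,x:x+w],(W,H),interpolation=cv2.INTER_CUBIC)
a=c(s,420,275,80,60+15,400,375)
b=c(t,140,200,75,70,400,375)
d=c(s,240,170,80,40,400,200)
e=c(t,320,238,80,40,400,200)
cv2.imwrite('pics/z0.png',np.vstack([np.hstack([a,b]),np.hstack([d,e])]))
E
```

```text
(no output)
```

View pics/z0.png

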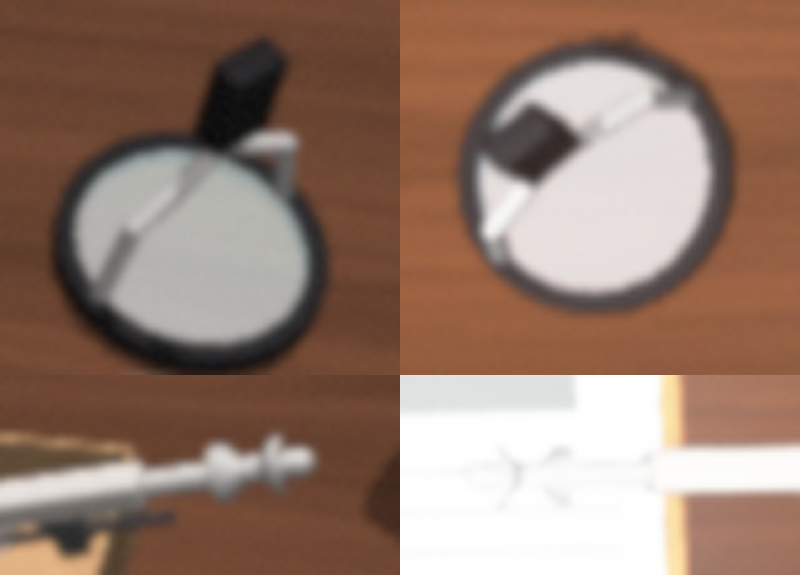

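```bash
cat > h.py <<'E'
import numpy as np
def proj(p,X):
    c=p['R']@np.asarray(X)+p['t']; k=p['camera_matrix']@c; return k[:2]/k[2]
def onplane(p,uv,z):
    K=p['camera_matrix'];d=p['R'].T@np.linalg.solve(K,[uv[0],uv[1],1]);C=-p['R'].T@p['t']
    return C+d*(z-C[2])/d[2]
def tri(ps,uvs):
    A=np.zeros((3,3));b=np.zeros(3)
    for p,uv in zip(ps,uvs):
        d=p['R'].T@np.linalg.solve(p['camera_matrix'],[uv[0],uv[1],1]);d/=np.linalg.norm(d);C=-p['R'].T@p['t']
        M=np.eye(3)-np.outer(d,d);A+=M;b+=M@C
    return np.linalg.solve(A,b)
E
python3 - <<'E'
import pickle,numpy as np
from h import *
P=pickle.load(open('p0.pkl','rb'));s,t=P['scene'],P['top']
print('feet s',onplane(s,(439.6,334.6),.014),onplane(s,(477,314),.014))
print('feet t',onplane(t,(158.4,248.2),.014),onplane(t,(193.4,217.7),.014))
print('ring s',onplane(s,(457.8,325.2),.012),'t',onplane(t,(140+597/5.33-.4,200+175/5.357-.4),.012))
print('grip tri',tri([s,t],[(420+252/5,275+58/5),(140+125/5.33,200+130/5.357)]))
print('groove tri',tri([s,t],[(289.5,188.2),(347.8,258)]))
print('tip tri',tri([s,t],[(302.5,186),(334,258)]))
print('groove plane',onplane(s,(289.5,188.2),.2737),onplane(t,(347.8,258),.2737))
print('base s',onplane(s,(174,258),.015),'t',onplane(t,(470,260),.015))
E
```

```text
feet s [0.65440847 0.25625508 0.014     ] [0.5917344  0.33396104 0.014     ]
feet t [0.58514831 0.33179142 0.014     ] [0.65144107 0.25427204 0.014     ]
ring s [0.62456002 0.29388955 0.012     ] t [0.61617097 0.12569361 0.012     ]
grip tri [0.62098406 0.29181889 0.14342691]
groove tri [ 0.53484603 -0.07110058  0.27298405]
tip tri [ 0.53473541 -0.04575911  0.28207399]
groove plane [ 0.53538283 -0.06914581  0.2737    ] [ 0.53511453 -0.07281844  0.2737    ]
base s [ 0.53929597 -0.35519228  0.015     ] t [ 0.54307371 -0.35691361  0.015     ]
```

Request:
step_arm(dr=[[0, 0, 0.07], [0, 0, 0.14], [0, 0, 0.21], [0, 0, 0.28], [0, 0, 0.35], [0, 0, 0.42], [0, 0, 0.49], [0, 0, 0.57]], xyz=[[-0.6, -0.1, 0], [-1.4, -0.2, 0], [-2.3, -0.4, 0], [-3.3, -0.5, 0], [-4.3, -0.7, 0], [-5.3, -0.8, 0], [-6.3, -1.0, 0], [-7.3, -1.15, 0]], gripper=[1, 1, 1, 1, 1, 1, 1, 1])

```text
time: 1.3
ee_pos: [0.4343, 0.3886, 0.2315]
tcp_rot: [180.0, -0.0, 129.2]
wrist_force: [0.8, 0.1, 0.9]
opening: 0.0852
```

```bash
cat >> h.py <<'E'
from scipy.spatial.transform import Rotation as Ro
def Rt(o): return Ro.from_euler('xyz',o['tcp_rot'],degrees=True).as_matrix()
def need(o,target,yaw=None):
    R=Rt(o); d=R.T@(np.asarray(target)-o['ee_pos'])/.04
    print('t',o['time'],'pos',o['ee_pos'].round(4),'rot',o['tcp_rot'].round(2),'q',o['q'].round(1),'F',o['wrist_force'].round(2),'op',round(o['opening'],4))
    print('units',d.round(3))
    if yaw is not None:
        Rw=Ro.from_euler('xyz',[180,0,yaw],degrees=True).as_matrix()
        print('dr',Ro.from_matrix(R.T@Rw).as_rotvec().round(4))
E
python3 - <<'E'
from workcell import bot
from h import *
o=bot.get_obs(); need(o,[.621,.293,.231],129.4)
E
```

```text
t 1.3 pos [0.4343 0.3886 0.2315] rot [179.98  -0.   129.25] q [41.8  9.6 15.2 95.6  0.  92.6] F [0.76 0.13 0.93] op 0.0852
units [-4.805  2.103  0.012]
dr [ 0.0003 -0.     -0.0027]
```

Request:
step_arm(dr=[[0, 0, 0], [0, 0, 0], [0, 0, 0], [0, 0, 0], [0, 0, 0], [0, 0, 0], [0, 0, 0], [0, 0, 0]], xyz=[[-0.6, 0.25, 0], [-1.5, 0.65, 0], [-2.5, 1.1, 0], [-3.5, 1.5, 0], [-4.3, 1.9, 0], [-4.8, 2.1, 0], [-4.8, 2.1, 0], [-4.8, 2.1, 0]], gripper=[1, 1, 1, 1, 1, 1, 1, 1])

```text
time: 2.1
ee_pos: [0.6198, 0.2946, 0.2308]
tcp_rot: [-180.0, -0.0, 129.4]
wrist_force: [0.4, 0.0, 1.1]
opening: 0.0856
```

```bash
python3 - <<'E'
from workcell import bot
from h import *
import cv2,pickle
o=bot.get_obs(); need(o,[.621,.293,.231],129.4)
P={}
for n in ('wrist','scene','top'):
    p=bot.camera(n);P[n]=p
    cv2.imwrite(f'pics/{n}1.png',p['image'][:,:,::-1])
print(P['wrist']['camera_matrix'])
pickle.dump(P,open('p1.pkl','wb'))
E
```

```text
t 2.1 pos [0.6198 0.2946 0.2308] rot [-1.7996e+02 -2.0000e-02  1.2937e+02] q [25.4 25.5 34.9 99.5  0.  76. ] F [0.37 0.05 1.14] op 0.0856
units [-0.049 -0.001 -0.004]
dr [-0.0006 -0.0004 -0.0005]
[[371.64829954   0.         322.74604515]
 [  0.         371.64829954 238.76371436]
 [  0.           0.           1.        ]]
```

View pics/wrist1.png

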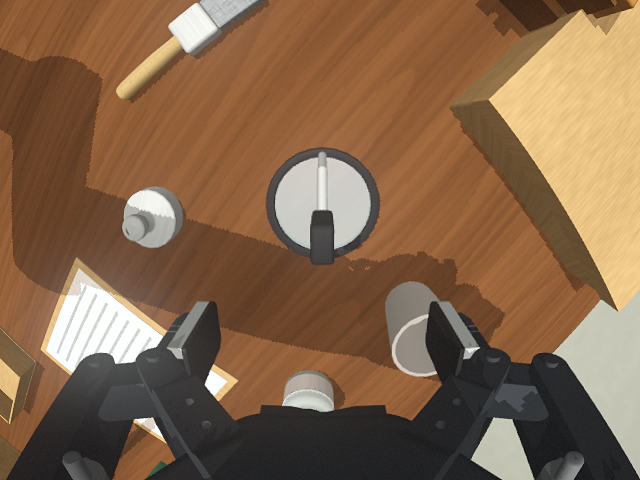

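The wrist view shows the grip block upright at (322,238) midway between the pads, with the yoke running straight along the column. I'll check the longitudinal offset.

```bash
cat >> h.py <<'E'
def fish(p,uv,z):
    K=p['camera_matrix'];v=np.array([uv[0]-K[0,2],uv[1]-K[1,2]]);r=np.linalg.norm(v);a=r/K[0,0]
    d=np.array([*(v/r*np.sin(a)),np.cos(a)]);d=p['R'].T@d;C=-p['R'].T@p['t'];return C+d*(z-C[2])/d[2]
def fproj(p,X):
    K=p['camera_matrix'];c=p['R']@np.asarray(X)+p['t'];n=np.hypot(c[0],c[1]);a=np.arctan2(n,c[2]);return c[:2]/n*a*K[0,0]+K[:2,2]
E
python3 - <<'E'
import pickle
from h import *
P=pickle.load(open('p1.pkl','rb'));p=P['wrist']
print('ring',fish(p,(323,202.5),.012))
print('ring edges',[fish(p,u,.014) for u in ((323,148),(267,203),(380,203))],fish(p,(323,259),.007))
print('block top far/near',fish(p,(322,264),.143),fish(p,(322,240),.143))
print('foot',fish(p,(322,157),.02))
E
python3 -c "
import cv2;i=cv2.imread('pics/wrist1.png')[140:280,250:400];cv2.imwrite('pics/wz1.png',cv2.resize(i,None,fx=4,fy=4,interpolation=2))"
```

```text
ring [0.61747453 0.29557806 0.012     ]
ring edges [array([0.58312825, 0.33741055, 0.014     ]), array([0.57434593, 0.26038624, 0.014     ]), array([0.66115205, 0.33168673, 0.014     ])] [0.65642892 0.24813847 0.007     ]
block top far/near [0.62653813 0.28354214 0.143     ] [0.6159531  0.29645402 0.143     ]
foot [0.58765672 0.33040401 0.02      ]
```

View pics/wz1.png

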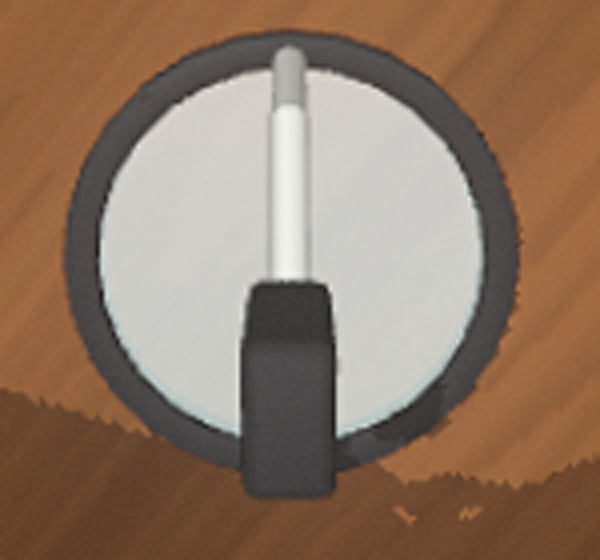

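Request:
step_arm(dr=[[0, 0, 0], [0, 0, 0], [0, 0, 0], [0, 0, 0], [0, 0, 0], [0, 0, 0], [0, 0, 0], [0, 0, 0]], xyz=[[0, 0, 0.3], [0, 0, 0.8], [0, 0, 1.3], [0, 0, 1.8], [0, 0, 2.3], [0, 0, 2.75], [0, 0, 3.05], [0, 0, 3.15]], gripper=[1, 1, 1, 1, 1, 1, 1, 1])

```text
time: 3.05
ee_pos: [0.6187, 0.295, 0.1042]
tcp_rot: [-179.9, -0.0, 129.5]
wrist_force: [0.2, 0.9, 0.1]
opening: 0.0855
```

Request:
step_arm(dr=[[0, 0, 0], [0, 0, 0], [0, 0, 0], [0, 0, 0], [0, 0, 0], [0, 0, 0], [0, 0, 0], [0, 0, 0]], xyz=[[0, 0, 0], [0, 0, 0], [0, 0, 0], [0, 0, 0], [0, 0, 0], [0, 0, 0], [0, 0, 0], [0, 0, 0]], gripper=[0.6, 0.35, 0, 0, 0, 0, 0, 0], squeeze=40)

```text
time: 3.85
ee_pos: [0.6198, 0.2947, 0.1056]
tcp_rot: [180.0, 0.0, 129.4]
wrist_force: [-2.9, -1.0, 3.3]
opening: 0.0157
```

```bash
python3 - <<'E'
from workcell import bot
from h import *
import cv2
o=bot.get_obs(); need(o,[.621,.293,.231],129.4)
p=bot.camera('wrist');cv2.imwrite('pics/wrist2.png',p['image'][:,:,::-1])
E
```

```text
t 3.85 pos [0.6198 0.2947 0.1056] rot [1.7999e+02 1.0000e-02 1.2942e+02] q [25.4 23.3 18.1 84.8 -0.  76. ] F [-2.88 -1.02  3.28] op 0.0157
units [-5.200e-02 -2.000e-03 -3.135e+00]
dr [0.0002 0.0001 0.0003]
```

View pics/wrist2.png

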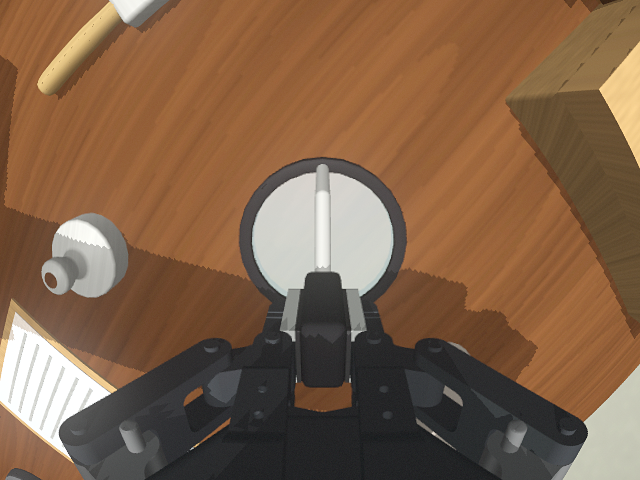

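Request:
step_arm(dr=[[0, 0, 0], [0, 0, 0], [0, 0, 0], [0, 0, 0], [0, 0, 0], [0, 0, 0], [0, 0, 0], [0, 0, 0]], xyz=[[0, 0, -0.15], [0, 0, -0.5], [0, 0, -1.2], [0, 0, -2.0], [0, 0, -3.0], [0, 0, -4.0], [0, 0, -4.9], [0, 0, -5.45]], gripper=[0, 0, 0, 0, 0, 0, 0, 0])

```text
time: 4.7
ee_pos: [0.6194, 0.2946, 0.3273]
tcp_rot: [179.8, 0.1, 129.4]
wrist_force: [0.7, 0.1, -5.5]
opening: 0.0159
```

Request:
step_arm(dr=[[0, 0, 0], [0, 0, 0], [0, 0, 0], [0, 0, 0], [0, 0, 0], [0, 0, 0], [0, 0, 0], [0, 0, 0]], xyz=[[0, 0, 0], [0, 0, 0], [0, 0, 0], [0, 0, 0], [0, 0, 0], [0, 0, 0], [0, 0, 0], [0, 0, 0]], gripper=[0, 0, 0, 0, 0, 0, 0, 0])

```text
time: 5.5
ee_pos: [0.6197, 0.2947, 0.3233]
tcp_rot: [180.0, 0.0, 129.4]
wrist_force: [-0.5, 0.1, -5.0]
opening: 0.0156
```

```bash
python3 - <<'E'
from workcell import bot
from h import *
import cv2,pickle
o=bot.get_obs(); need(o,[.535,.05,.3236],181)
F=[];T=[]
for i in range(6):
    p=bot.camera('scene');o=bot.get_obs();F.append(o['wrist_force']);T.append(o['torque'])
print(np.array(F).round(2),np.mean(F,0),np.mean(T,0))
p=bot.camera('wrist');cv2.imwrite('pics/wrist3.png',p['image'][:,:,::-1])
p=bot.camera('scene');cv2.imwrite('pics/scene3.png',p['image'][:,:,::-1])
# fit swing arm
P=pickle.load(open('p0.pkl','rb'));s,t=P['scene'],P['top']
from scipy.optimize import least_squares
obs=[(s,(289.5,188.2),.3),(t,(347.8,258),.3),(s,(302.5,186),.325),(t,(334,258),.325)]
def res(v):
    r=[]
    for p,uv,l in obs:
        X=[v[0]+l*np.cos(.3)*np.cos(v[2]),v[1]+l*np.cos(.3)*np.sin(v[2]),.185+l*np.sin(.3)]
        r+=list(proj(p,X)-uv)
    for p,uv in ((s,(174,258)),(t,(470,260))): r+=list((onplane(p,uv,.015)[:2]-v[:2])/.002*.7)
    return r
f=least_squares(res,[.54,-.356,1.57]);v=f.x;print(v,np.degrees(v[2]),f.fun.round(1))
print('groove',[v[0]+.2866*np.cos(v[2]),v[1]+.2866*np.sin(v[2])])
E
```

```text
t 5.5 pos [0.6197 0.2947 0.3233] rot [180.     0.   129.42] q [ 25.4  32.1  55.2 113.1  -0.   76. ] F [-0.55  0.12 -4.98] op 0.0156
units [-3.381 -5.52  -0.007]
dr [ 0.      0.     -0.9003]
[[-0.3   1.19 -5.23]
 [-0.66 -0.15 -5.42]
 [ 0.03 -0.45 -5.1 ]
 [ 0.89 -0.27 -5.58]
 [ 0.12 -0.22 -4.84]
 [-0.68 -0.26 -5.06]] [-0.10135105 -0.02591783 -5.20472236] [-0.00535246 -0.01540173 -0.00249957]
[ 0.54120819 -0.35685521  1.59236023] 91.235520574986 [-0.6 -0.2 -1.4  0.1 -1.4  0.3 -0.8  0.4 -0.7  0.6  0.7 -0. ]
groove [np.float64(0.5350284535161728), np.float64(-0.07032184009934211)]
```

View pics/scene3.png

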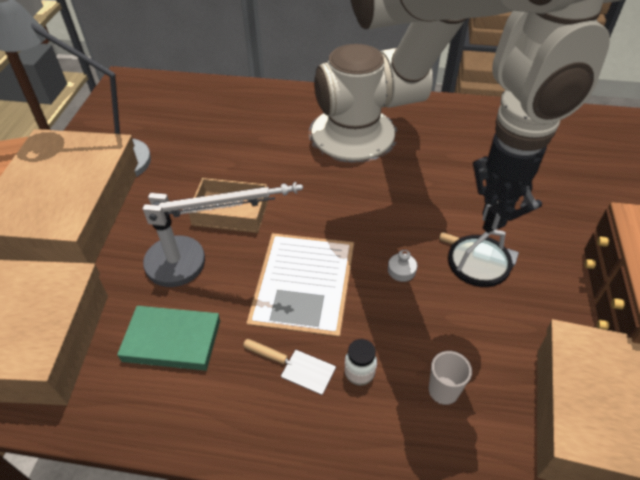

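Held at about 5.2 N. The scene view shows the magnifier upright in the gripper at (480,258). Next I'll turn it and move to just outside the peg tip.

Request:
step_arm(dr=[[0, 0, -0.06], [0, 0, -0.16], [0, 0, -0.29], [0, 0, -0.43], [0, 0, -0.57], [0, 0, -0.71], [0, 0, -0.83], [0, 0, -0.9]], xyz=[[-0.1, -0.2, 0], [-0.3, -0.5, 0], [-0.6, -1.0, 0], [-1.0, -1.6, 0], [-1.4, -2.2, 0], [-1.7, -2.7, 0], [-1.9, -3.1, 0], [-2.0, -3.3, 0]], gripper=[0, 0, 0, 0, 0, 0, 0, 0])

```text
time: 6.7
ee_pos: [0.5679, 0.1476, 0.3239]
tcp_rot: [-180.0, 0.0, -178.8]
wrist_force: [0.6, -0.3, -3.9]
opening: 0.0154
```

```bash
python3 - <<'E'
from workcell import bot
from h import *
o=bot.get_obs(); need(o,[.535,.05,.3236],181.2)
E
```

```text
t 6.7 pos [0.5679 0.1476 0.3239] rot [-1.8000e+02  4.0000e-02 -1.7881e+02] q [ 14.6  13.9  30.8 106.9  -0.   13.4] F [ 0.63 -0.29 -3.92] op 0.0154
units [ 0.873 -2.423  0.008]
dr [-0.0001  0.0007 -0.0002]
```

Request:
step_arm(dr=[[0, 0, 0], [0, 0, 0], [0, 0, 0], [0, 0, 0], [0, 0, 0], [0, 0, 0], [0, 0, 0], [0, 0, 0]], xyz=[[0.1, -0.2, 0], [0.3, -0.7, 0], [0.5, -1.3, 0], [0.7, -1.9, 0], [0.82, -2.25, 0], [0.87, -2.4, 0], [0.87, -2.4, 0], [0.87, -2.4, 0]], gripper=[0, 0, 0, 0, 0, 0, 0, 0])

```text
time: 7.5
ee_pos: [0.5357, 0.0531, 0.3232]
tcp_rot: [180.0, 0.0, -179.0]
wrist_force: [0.3, 0.4, -5.2]
opening: 0.0154
```

```bash
python3 - <<'E'
from workcell import bot
from h import *
import cv2,pickle
o=bot.get_obs(); need(o,[.535,.05,.3236],181.2)
P={}
for n in ('wrist','scene','top'):
    p=bot.camera(n);P[n]=p
    cv2.imwrite(f'pics/{n}4.png',p['image'][:,:,::-1])
pickle.dump(P,open('p4.pkl','wb'))
for n in ('scene','wrist'):
  for r in bot.regions_of(P[n],'seat')[:2]: print(n,r['p'],r['box'])
i=P['scene']['image'][130:250,220:380,::-1]
cv2.imwrite('pics/sz4.png',cv2.resize(i,None,fx=5,fy=5,interpolation=2))
E
```

```text
t 7.5 pos [0.5357 0.0531 0.3232] rot [ 179.98    0.   -179.02] q [  5.6   6.6  22.4 105.7   0.    4.7] F [ 0.28  0.4  -5.21] op 0.0154
units [ 0.018 -0.077 -0.011]
dr [ 0.0004  0.     -0.0039]
scene 0.55 [283.2, 190.1, 33.4, 11.4]
wrist 0.57 [115.7, 265.2, 77.3, 38.4]
```

View pics/wrist4.png

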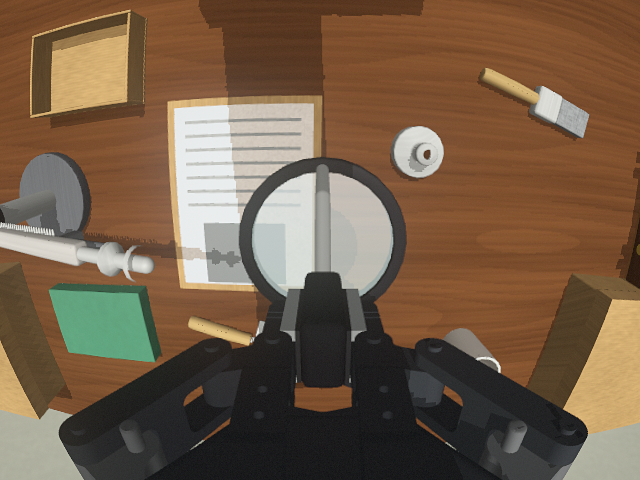

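View pics/sz4.png

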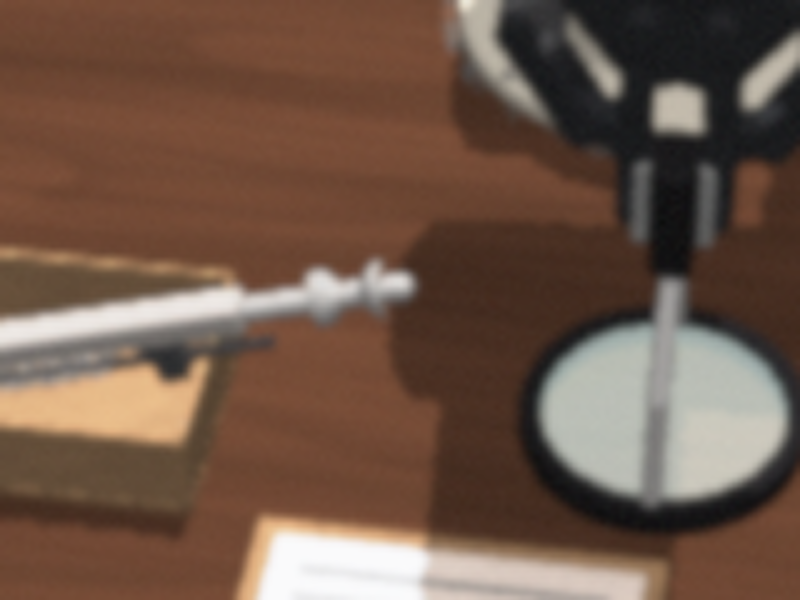

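```bash
python3 - <<'E'
import pickle,cv2
from h import *
P=pickle.load(open('p4.pkl','rb'));w,s=P['wrist'],P['scene']
d=np.array([-.0213*np.cos(.3),.9998*np.cos(.3),np.sin(.3)])
g=np.array([.535,-.0705,.2737])
for l in (-.0145,0,.0145,.025): print(l,fproj(w,g+l*d),proj(s,g+l*d))
# eye predicted in wrist/scene
e=np.array([.5357,.0531,.3232-.0316]);print('apex',proj(s,e+[0,0,.011]))
i=w['image'][220:300,60:180,::-1];cv2.imwrite('pics/wz4.png',cv2.resize(i,None,fx=6,fy=6,interpolation=2))
E
```

```text
-0.0145 [107.44247836 258.38850777] [281.86583746 189.00362023]
0 [121.97375428 261.06901226] [288.84383241 187.99291085]
0.0145 [137.85273788 263.92624359] [295.88299907 186.97334121]
0.025 [150.26507557 266.10835412] [301.01897092 186.22943484]
apex [353.5303192  183.51539936]
```

View pics/wz4.png

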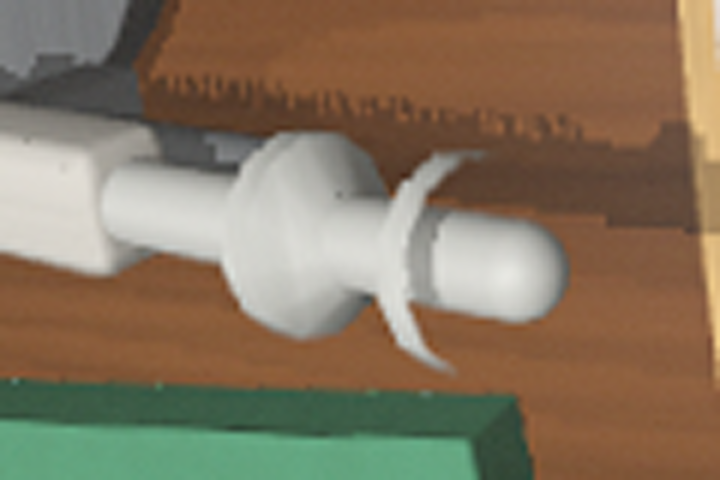

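The wrist view matches the model: outer collar at (138,263) seen against (138,264) predicted. I'll slide the yoke over the peg with about 10 mm clearance over the collars.

Request:
step_arm(dr=[[0, 0, 0], [0, 0, 0], [0, 0, 0], [0, 0, 0], [0, 0, 0], [0, 0, 0], [0, 0, 0], [0, 0, 0]], xyz=[[0.05, -0.15, 0], [0.06, -0.4, 0], [0.07, -0.7, 0], [0.07, -1.0, 0], [0.07, -1.3, 0], [0.07, -1.55, 0], [0.07, -1.7, 0], [0.07, -1.75, 0]], gripper=[0, 0, 0, 0, 0, 0, 0, 0])

```text
time: 8.55
ee_pos: [0.5338, -0.0184, 0.3233]
tcp_rot: [180.0, 0.0, -179.1]
wrist_force: [-0.3, 0.2, -5.2]
opening: 0.0155
```

```bash
cat > look.py <<'E'
import sys
from workcell import bot
from h import *
import cv2,pickle
k=sys.argv[1]
o=bot.get_obs(); need(o,[float(a) for a in sys.argv[2:5]],181.2)
P={};F=[]
for n in ('wrist','scene'):
    p=bot.camera(n);P[n]=p;F.append(bot.get_obs()['wrist_force'])
print(np.mean(F,0).round(2))
pickle.dump(P,open(f'p{k}.pkl','wb'))
a=cv2.resize(P['scene']['image'][130:250,230:350,::-1],(400,400),interpolation=2)
b=cv2.resize(P['wrist']['image'][140:380,200:440,::-1],(400,400),interpolation=2)
cv2.imwrite(f'pics/l{k}.png',np.hstack([a,b]))
E
python3 look.py 5 .535 -.0705 .3233
```

```text
t 8.55 pos [ 0.5338 -0.0184  0.3233] rot [ 180.      0.   -179.07] q [ -2.    6.1  21.7 105.7   0.   -2.9] F [-0.34  0.19 -5.18] op 0.0155
units [-8.000e-03 -1.303e+00 -1.000e-03]
dr [ 0.0001  0.     -0.0047]
[-0.32  0.65 -5.36]
```

View pics/l5.png

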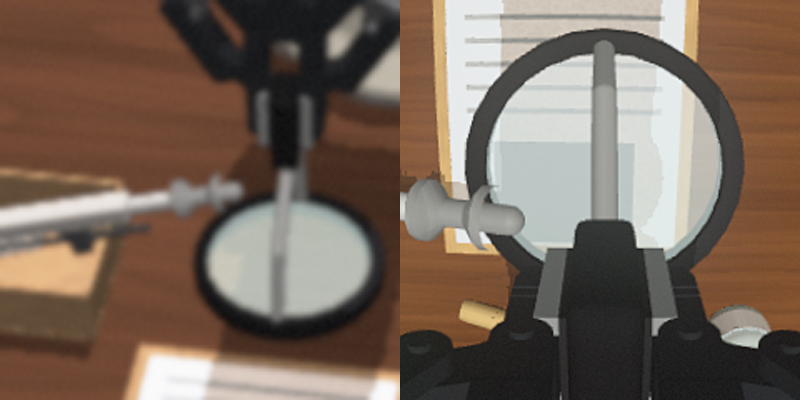

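The peg is level with the window and in line with the block, at (520,220) in the right half. I'll carry on over the groove.

Request:
step_arm(dr=[[0, 0, 0], [0, 0, 0], [0, 0, 0], [0, 0, 0], [0, 0, 0], [0, 0, 0], [0, 0, 0], [0, 0, 0]], xyz=[[0, -0.1, 0], [0, -0.3, 0], [0, -0.5, 0], [0, -0.75, 0], [0, -1.0, 0], [0, -1.2, 0], [0, -1.3, 0], [0, -1.3, 0]], gripper=[0, 0, 0, 0, 0, 0, 0, 0])

```text
time: 9.45
ee_pos: [0.5347, -0.0702, 0.3233]
tcp_rot: [180.0, -0.0, -179.1]
wrist_force: [-0.4, 0.0, -5.3]
opening: 0.0157
```

```bash
python3 look.py 6 .535 -.0705 .3233
```

```text
t 9.45 pos [ 0.5347 -0.0702  0.3233] rot [ 180.     -0.   -179.07] q [ -7.5   6.8  22.5 105.7   0.   -8.4] F [-0.4   0.04 -5.26] op 0.0157
units [-0.008 -0.007 -0.001]
dr [ 0.     -0.0001 -0.0047]
[-0.06  0.2  -4.87]
```

View pics/l6.png

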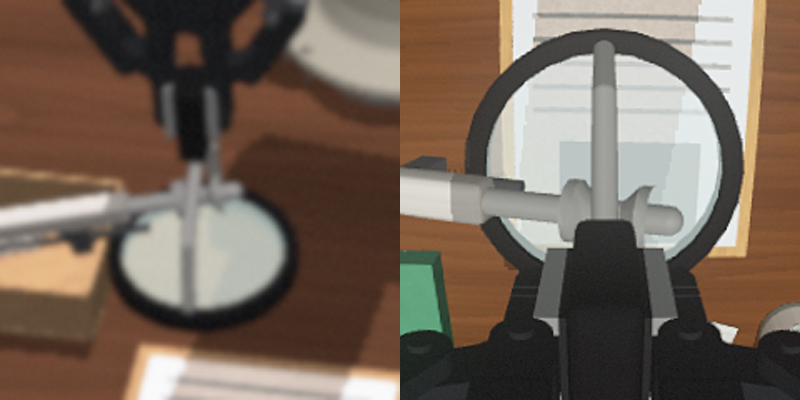

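The bar sits between the collars, at column 604 with the collars at 560 and 648 in the right half. I'll ease down to contact.

Request:
step_arm(dr=[[0, 0, 0], [0, 0, 0], [0, 0, 0], [0, 0, 0], [0, 0, 0], [0, 0, 0], [0, 0, 0], [0, 0, 0]], xyz=[[0, 0, 0.05], [0, 0, 0.11], [0, 0, 0.17], [0, 0, 0.23], [0, 0, 0.29], [0, 0, 0.34], [0, 0, 0.38], [0, 0, 0.4]], gripper=[0, 0, 0, 0, 0, 0, 0, 0])

```text
time: 10.35
ee_pos: [0.5347, -0.0696, 0.3071]
tcp_rot: [-180.0, -0.0, -179.0]
wrist_force: [-0.0, 0.2, -6.1]
opening: 0.0154
```

```bash
python3 look.py 7 .535 -.0705 .3053
```

```text
t 10.35 pos [ 0.5347 -0.0696  0.3071] rot [-1.8000e+02 -1.0000e-02 -1.7901e+02] q [ -7.4   6.   19.8 103.8  -0.   -8.4] F [-0.03  0.17 -6.14] op 0.0154
units [-0.008 -0.024  0.045]
dr [-0.     -0.0002 -0.0037]
[ 0.64  0.32 -5.39]
```

View pics/l7.png

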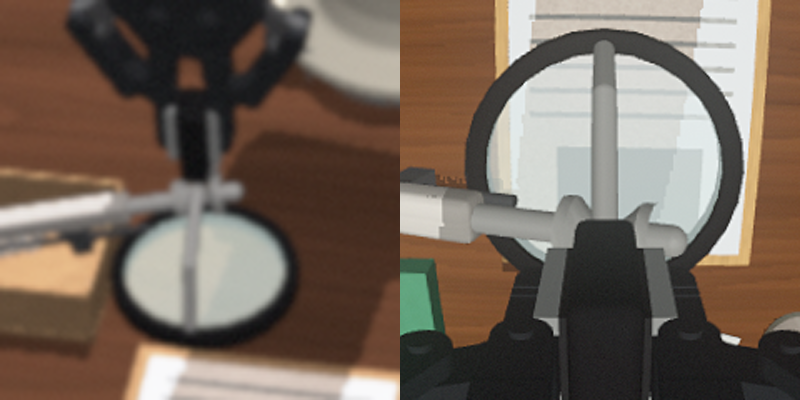

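Request:
step_arm(dr=[[0, 0, 0], [0, 0, 0], [0, 0, 0], [0, 0, 0], [0, 0, 0], [0, 0, 0], [0, 0, 0], [0, 0, 0]], xyz=[[0, 0, 0.04], [0, 0.01, 0.08], [0, 0.02, 0.13], [0, 0.035, 0.18], [0, 0.05, 0.23], [0, 0.065, 0.28], [0, 0.08, 0.33], [0, 0.095, 0.38]], gripper=[0, 0, 0, 0, 0, 0, 0, 0])

```text
time: 11.25
ee_pos: [0.5346, -0.0657, 0.2919]
tcp_rot: [-180.0, 0.0, -179.0]
wrist_force: [0.8, -0.6, -3.4]
opening: 0.0156
```

```bash
python3 look.py 8 .535 -.0665 .2913
```

```text
t 11.25 pos [ 0.5346 -0.0657  0.2919] rot [-180.      0.   -179.02] q [ -7.    5.3  17.2 102.   -0.   -8. ] F [ 0.76 -0.6  -3.44] op 0.0156
units [-0.008 -0.02   0.016]
dr [-0.      0.0001 -0.0038]
[ 1.02 -0.36 -5.05]
```

View pics/l8.png

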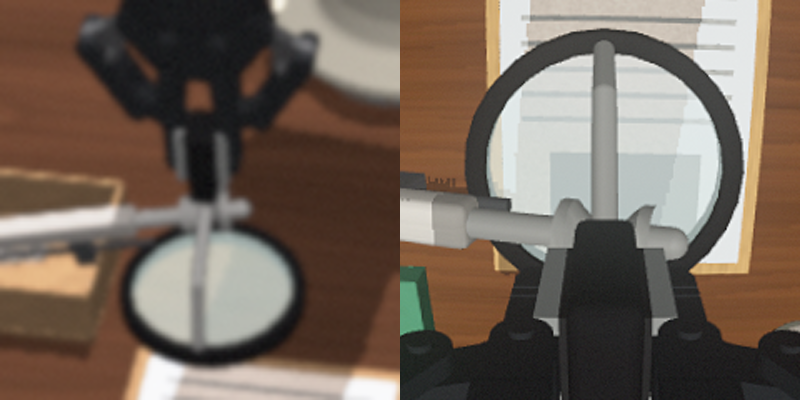

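Peg and magnifier are sinking together. I'll keep following the arc.

Request:
step_arm(dr=[[0, 0, 0], [0, 0, 0], [0, 0, 0], [0, 0, 0], [0, 0, 0], [0, 0, 0], [0, 0, 0], [0, 0, 0]], xyz=[[0, 0.016, 0.06], [0, 0.032, 0.12], [0, 0.047, 0.18], [0, 0.061, 0.25], [0, 0.075, 0.32], [0, 0.088, 0.38], [0, 0.1, 0.44], [0, 0.11, 0.5]], gripper=[0, 0, 0, 0, 0, 0, 0, 0])

```text
time: 12.15
ee_pos: [0.5346, -0.0612, 0.2719]
tcp_rot: [180.0, 0.0, -179.0]
wrist_force: [0.6, 0.5, -3.4]
opening: 0.0154
```

```bash
python3 look.py 9 .535 -.0622 .2713
```

```text
t 12.15 pos [ 0.5346 -0.0612  0.2719] rot [ 1.7999e+02  1.0000e-02 -1.7901e+02] q [-6.5  4.5 14.1 99.6  0.  -7.5] F [ 0.62  0.51 -3.43] op 0.0154
units [-0.01  -0.025  0.016]
dr [ 0.0001  0.0001 -0.0036]
[ 0.57  0.46 -4.  ]
```

View pics/l9.png

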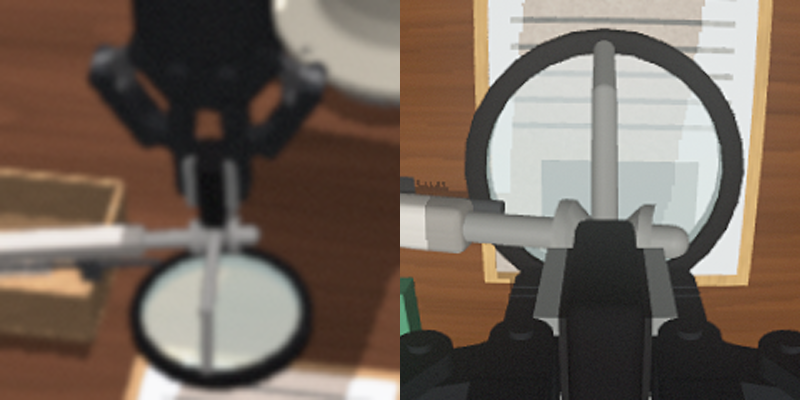

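Request:
step_arm(dr=[[0, 0, 0], [0, 0, 0], [0, 0, 0], [0, 0, 0], [0, 0, 0], [0, 0, 0], [0, 0, 0], [0, 0, 0]], xyz=[[0, 0.01, 0.07], [0, 0.02, 0.15], [0, 0.03, 0.23], [0, 0.04, 0.31], [0, 0.05, 0.39], [0, 0.06, 0.47], [0, 0.066, 0.54], [0, 0.07, 0.6]], gripper=[0, 0, 0, 0, 0, 0, 0, 0])

```text
time: 13.05
ee_pos: [0.5345, -0.0585, 0.2479]
tcp_rot: [180.0, 0.0, -179.0]
wrist_force: [-0.4, 1.9, -1.8]
opening: 0.0155
```

```bash
python3 look.py 10 .535 -.0587 .2473
```

```text
t 13.05 pos [ 0.5345 -0.0585  0.2479] rot [ 179.99    0.   -179.01] q [-6.2  3.7 10.6 96.9  0.  -7.2] F [-0.37  1.93 -1.81] op 0.0155
units [-0.012 -0.006  0.014]
dr [ 0.0001  0.     -0.0037]
[-0.57  1.62 -2.64]
```

View pics/l10.png

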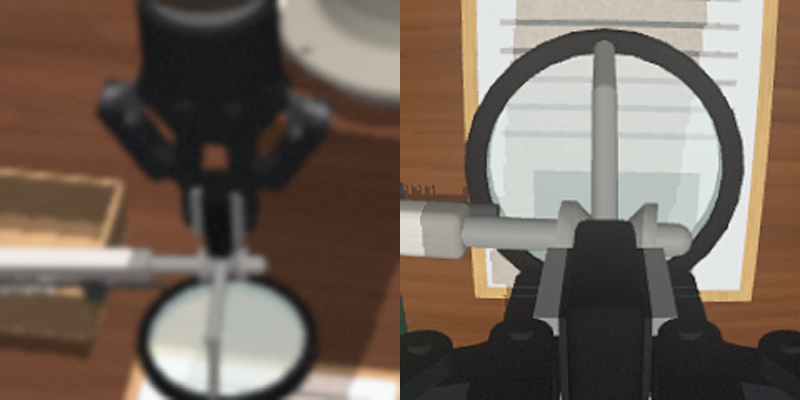

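Request:
step_arm(dr=[[0, 0, 0], [0, 0, 0], [0, 0, 0], [0, 0, 0], [0, 0, 0], [0, 0, 0], [0, 0, 0], [0, 0, 0]], xyz=[[0, 0.02, 0.05], [0, 0.03, 0.12], [0, 0.04, 0.19], [0, 0.045, 0.26], [0, 0.05, 0.33], [0, 0.055, 0.4], [0, 0.06, 0.46], [0, 0.06, 0.5]], gripper=[0, 0, 0, 0, 0, 0, 0, 0])

```text
time: 13.95
ee_pos: [0.5345, -0.0562, 0.2278]
tcp_rot: [-180.0, -0.0, -179.0]
wrist_force: [0.4, -2.8, -1.9]
opening: 0.0158
```

```bash
cat > avg.py <<'E'
import sys
from workcell import bot
from h import *
F=[];T=[]
for i in range(int(sys.argv[1])):
    bot.camera('top');o=bot.get_obs();F.append(o['wrist_force']);T.append(o['torque'])
F=np.array(F);print(o['time'],o['ee_pos'].round(4),'F',F.mean(0).round(2),'sd',F.std(0).round(2),'T',np.mean(T,0).round(3))
E
python3 look.py 11 .535 -.0572 .2253; python3 avg.py 6
```

```text
t 13.95 pos [ 0.5345 -0.0562  0.2278] rot [-180.     -0.   -179.02] q [-6.   3.2  7.8 94.6 -0.  -7. ] F [ 0.37 -2.79 -1.94] op 0.0158
units [-0.013 -0.026  0.063]
dr [-0.     -0.0001 -0.0038]
[-0.02 -2.47 -2.19]
14.35 [ 0.5345 -0.0561  0.2282] F [-0.11 -3.   -2.04] sd [0.57 0.68 0.37] T [-0.614  0.013 -0.01 ]
```

View pics/l11.png

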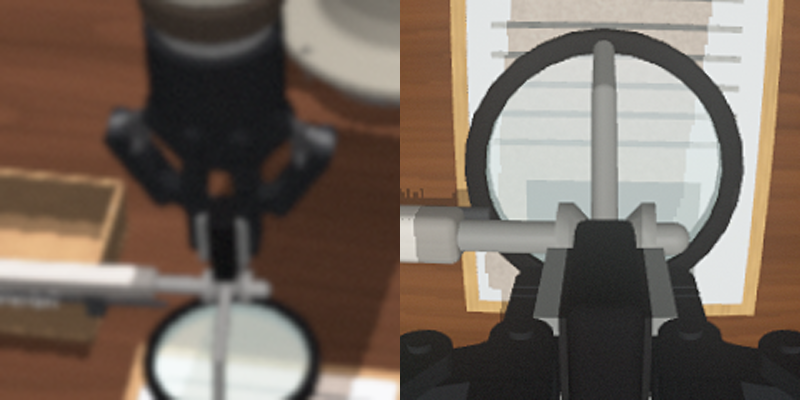

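Fy is -3 N, so the hand is slightly too far out (about 0.6 mm). I'll shift it back and go on more slowly.

Request:
step_arm(dr=[[0, 0, 0], [0, 0, 0], [0, 0, 0], [0, 0, 0], [0, 0, 0], [0, 0, 0], [0, 0, 0], [0, 0, 0]], xyz=[[0, -0.006, 0.02], [0, -0.012, 0.06], [0, -0.015, 0.11], [0, -0.015, 0.16], [0, -0.015, 0.21], [0, -0.015, 0.26], [0, -0.015, 0.31], [0, -0.015, 0.35]], gripper=[0, 0, 0, 0, 0, 0, 0, 0])

```text
time: 15.15
ee_pos: [0.5345, -0.0566, 0.2139]
tcp_rot: [180.0, -0.0, -179.0]
wrist_force: [0.4, 3.3, -1.0]
opening: 0.0152
```

```bash
python3 avg.py 5;python3 look.py 12 .535 -.0572 .2133
```

```text
15.4 [ 0.5345 -0.0567  0.2142] F [ 0.24  3.02 -1.67] sd [0.29 0.21 0.17] T [ 0.729 -0.008  0.02 ]
t 15.4 pos [ 0.5345 -0.0567  0.2142] rot [ 180.      0.   -179.02] q [-6.1  2.9  6.  93.1  0.  -7. ] F [-0.13  3.1  -1.63] op 0.0156
units [-0.013 -0.012  0.022]
dr [ 0.      0.0001 -0.0038]
[-0.01  3.47 -1.02]
```

View pics/l12.png

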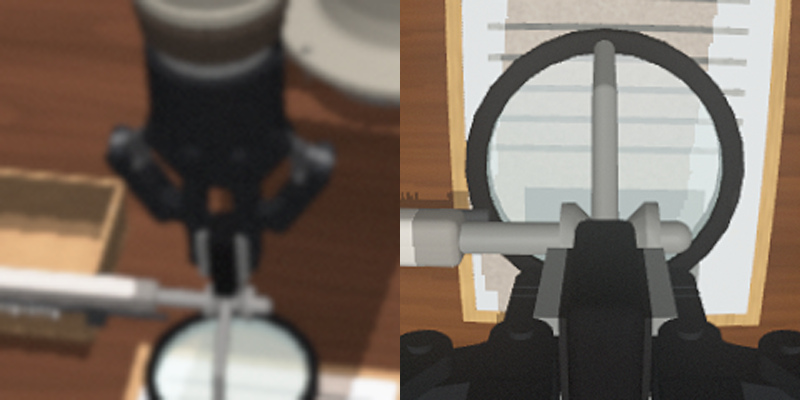

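Request:
step_arm(dr=[[0, 0, 0], [0, 0, 0], [0, 0, 0], [0, 0, 0], [0, 0, 0], [0, 0, 0], [0, 0, 0], [0, 0, 0]], xyz=[[0, 0.006, 0.02], [0, 0.007, 0.06], [0, 0.007, 0.11], [0, 0.006, 0.16], [0, 0.005, 0.2], [0, 0.004, 0.23], [0, 0.003, 0.25], [0, 0.003, 0.25]], gripper=[0, 0, 0, 0, 0, 0, 0, 0])

```text
time: 16.3
ee_pos: [0.5345, -0.0567, 0.204]
tcp_rot: [-180.0, -0.0, -179.0]
wrist_force: [0.1, 1.7, 0.6]
opening: 0.0154
```

```bash
python3 avg.py 10;python3 look.py 13 .535 -.0572 .2133
```

```text
16.8 [ 0.5345 -0.0566  0.2041] F [ 0.16  0.74 -0.32] sd [0.67 0.51 0.43] T [ 0.215  0.036 -0.002]
t 16.8 pos [ 0.5345 -0.0566  0.2041] rot [-180.      0.   -179.01] q [-6.   2.8  4.7 92.  -0.  -7. ] F [ 0.29 -0.09 -0.69] op 0.0154
units [-0.012 -0.014 -0.229]
dr [-0.0001  0.0001 -0.0037]
[ 0.56  0.83 -0.5 ]
```

View pics/l13.png

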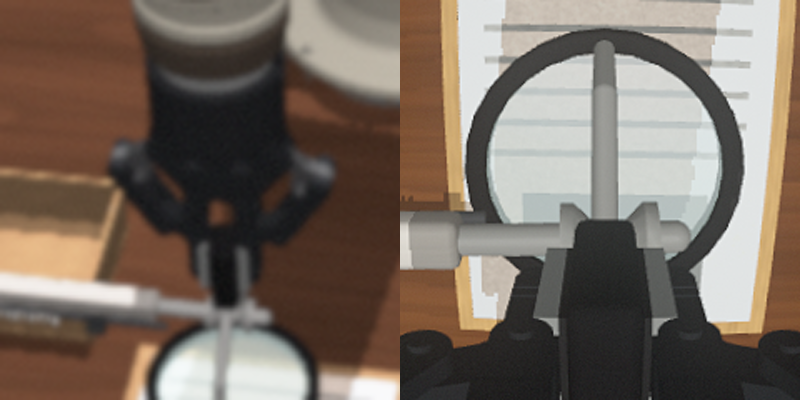

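Request:
step_arm(dr=[[0, 0, 0], [0, 0, 0], [0, 0, 0], [0, 0, 0], [0, 0, 0], [0, 0, 0], [0, 0, 0], [0, 0, 0]], xyz=[[0, 0, 0.02], [0, -0.002, 0.05], [0, -0.004, 0.09], [0, -0.006, 0.13], [0, -0.008, 0.17], [0, -0.009, 0.2], [0, -0.009, 0.2], [0, -0.009, 0.2]], gripper=[0, 0, 0, 0, 0, 0, 0, 0])

```text
time: 17.7
ee_pos: [0.5345, -0.057, 0.1961]
tcp_rot: [180.0, -0.0, -179.0]
wrist_force: [0.3, 1.0, -0.0]
opening: 0.0158
```

```bash
python3 avg.py 20
```

```text
18.7 [ 0.5345 -0.057   0.1961] F [-0.29  1.07 -0.3 ] sd [0.57 0.42 0.64] T [0.256 0.026 0.003]
```

Request:
step_arm(dr=[[0, 0, 0], [0, 0, 0], [0, 0, 0], [0, 0, 0], [0, 0, 0], [0, 0, 0], [0, 0, 0], [0, 0, 0]], xyz=[[0, 0.002, 0.02], [0, 0.001, 0.05], [0, -0.001, 0.09], [0, -0.003, 0.13], [0, -0.005, 0.16], [0, -0.007, 0.175], [0, -0.007, 0.175], [0, -0.007, 0.175]], gripper=[0, 0, 0, 0, 0, 0, 0, 0])

```text
time: 19.5
ee_pos: [0.5345, -0.0573, 0.1891]
tcp_rot: [-180.0, 0.0, -179.0]
wrist_force: [0.3, -1.0, 0.1]
opening: 0.0152
```

```bash
python3 avg.py 24
```

```text
20.7 [ 0.5345 -0.0572  0.1891] F [-0.1  -0.61  0.18] sd [0.56 0.56 0.43] T [-0.172  0.016 -0.006]
```

Request:
step_arm(dr=[[0, 0, 0], [0, 0, 0], [0, 0, 0], [0, 0, 0], [0, 0, 0], [0, 0, 0], [0, 0, 0], [0, 0, 0]], xyz=[[0, -0.001, 0.01], [0, -0.002, 0.03], [0, -0.004, 0.05], [0, -0.004, 0.06], [0, -0.004, 0.06], [0, -0.004, 0.06], [0, -0.004, 0.06], [0, -0.004, 0.06]], gripper=[0, 0, 0, 0.03, 0.06, 0.09, 0.12, 0.14], squeeze=20)

```text
time: 21.5
ee_pos: [0.5345, -0.0574, 0.1867]
tcp_rot: [-180.0, 0.0, -179.0]
wrist_force: [-0.3, -0.9, 0.5]
opening: 0.0154
```

```bash
python3 avg.py 20; python3 look.py 14 .535 -.0572 .1891
```

```text
22.5 [ 0.5345 -0.0574  0.1867] F [-0.04 -1.42  0.17] sd [0.49 0.59 0.55] T [-0.342  0.013 -0.007]
t 22.5 pos [ 0.5345 -0.0574  0.1867] rot [-180.      0.   -179.02] q [-6.1  2.6  2.6 90.  -0.  -7.1] F [ 0.09 -1.36 -0.33] op 0.0152
units [-0.012  0.005 -0.061]
dr [-0.      0.     -0.0038]
[-0.29 -1.28  0.34]
```

View pics/l14.png

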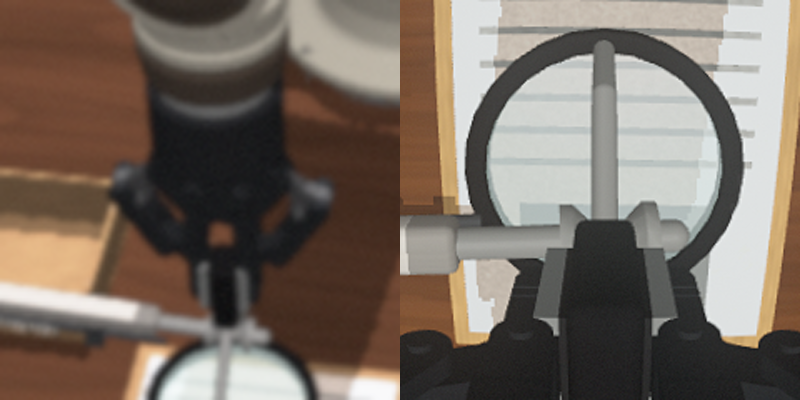

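Request:
step_arm(dr=[[0, 0, 0], [0, 0, 0], [0, 0, 0], [0, 0, 0], [0, 0, 0], [0, 0, 0], [0, 0, 0], [0, 0, 0]], xyz=[[0, -0.001, 0], [0, -0.003, 0], [0, -0.003, 0], [0, -0.003, 0], [0, -0.003, 0], [0, -0.003, 0], [0, -0.003, 0], [0, -0.003, 0]], gripper=[0.14, 0.14, 0.14, 0.14, 0.14, 0.14, 0.145, 0.15])

```text
time: 23.4
ee_pos: [0.5345, -0.0575, 0.1867]
tcp_rot: [180.0, 0.0, -179.0]
wrist_force: [0.7, -1.0, -0.6]
opening: 0.0158
```

```bash
python3 avg.py 24
```

```text
24.6 [ 0.5345 -0.0575  0.1867] F [-0.17 -0.12  0.15] sd [0.53 0.46 0.55] T [-0.009  0.002 -0.001]
```

Lateral drag and torque are now nulled and Fz is about 0.15 N, so I'll open the fingers in small steps.

Request:
step_arm(dr=[[0, 0, 0], [0, 0, 0], [0, 0, 0], [0, 0, 0], [0, 0, 0], [0, 0, 0], [0, 0, 0], [0, 0, 0]], xyz=[[0, 0, 0], [0, 0, 0], [0, 0, 0], [0, 0, 0], [0, 0, 0], [0, 0, 0], [0, 0, 0], [0, 0, 0]], gripper=[0.155, 0.16, 0.164, 0.168, 0.171, 0.174, 0.177, 0.18])

```text
time: 25.4
ee_pos: [0.5345, -0.0575, 0.1867]
tcp_rot: [180.0, -0.0, -179.0]
wrist_force: [-0.4, 0.5, 0.6]
opening: 0.0159
```

```bash
python3 avg.py 4
```

```text
25.6 [ 0.5345 -0.0575  0.1867] F [-0.34  0.18 -0.03] sd [0.28 0.22 0.32] T [ 0.054  0.002 -0.005]
```

Request:
step_arm(dr=[[0, 0, 0], [0, 0, 0], [0, 0, 0], [0, 0, 0], [0, 0, 0], [0, 0, 0], [0, 0, 0], [0, 0, 0]], xyz=[[0, 0, 0], [0, 0, 0], [0, 0, 0], [0, 0, 0], [0, 0, 0], [0, 0, 0], [0, 0, 0], [0, 0, 0]], gripper=[0.182, 0.184, 0.186, 0.188, 0.19, 0.192, 0.194, 0.197])

```text
time: 26.4
ee_pos: [0.5345, -0.0576, 0.1867]
tcp_rot: [-180.0, 0.0, -179.0]
wrist_force: [-0.0, 0.3, 0.1]
opening: 0.0166
```

```bash
python3 look.py 15 .535 -.0572 .1891; python3 avg.py 4
```

```text
t 26.4 pos [ 0.5345 -0.0576  0.1867] rot [-180.      0.   -179.01] q [-6.1  2.6  2.6 90.  -0.  -7.1] F [-0.02  0.31  0.15] op 0.0166
units [-0.012  0.009 -0.06 ]
dr [-0.      0.     -0.0038]
[ 0.7  -0.25  0.4 ]
26.7 [ 0.5345 -0.0575  0.1867] F [-0.06  0.06  0.5 ] sd [0.25 0.47 0.14] T [-0.002  0.026 -0.007]
```

View pics/l15.png

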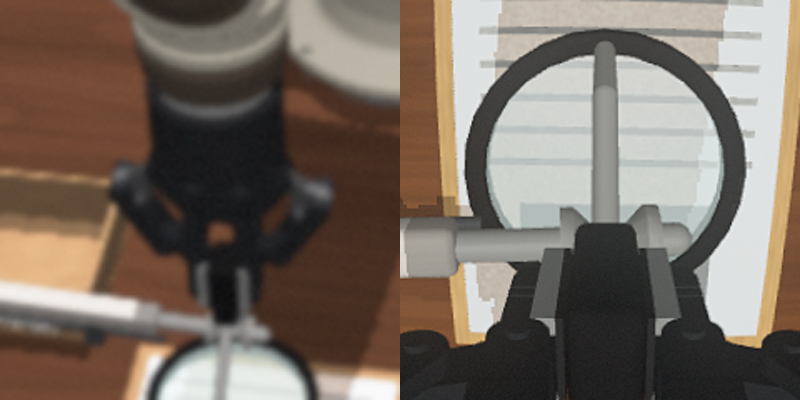

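The fingers are open to 16.6 mm and the magnifier has not moved. I'll open a bit more.

Request:
step_arm(dr=[[0, 0, 0], [0, 0, 0], [0, 0, 0], [0, 0, 0], [0, 0, 0], [0, 0, 0], [0, 0, 0], [0, 0, 0]], xyz=[[0, 0, 0], [0, 0, 0], [0, 0, 0], [0, 0, 0], [0, 0, 0], [0, 0, 0], [0, 0, 0], [0, 0, 0]], gripper=[0.2, 0.205, 0.21, 0.22, 0.235, 0.255, 0.28, 0.31])

```text
time: 27.5
ee_pos: [0.5345, -0.0575, 0.1867]
tcp_rot: [180.0, 0.0, -179.0]
wrist_force: [-0.2, -0.3, 0.6]
opening: 0.0264
```

```bash
python3 look.py 16 .535 -.0572 .1891; python3 avg.py 4
```

```text
t 27.5 pos [ 0.5345 -0.0575  0.1867] rot [ 180.      0.   -179.01] q [-6.1  2.6  2.6 90.   0.  -7.1] F [-0.23 -0.32  0.56] op 0.0264
units [-0.012  0.008 -0.06 ]
dr [ 0.      0.     -0.0037]
[-0.07  0.12 -0.61]
27.8 [ 0.5345 -0.0575  0.1867] F [ 0.07  0.3  -0.74] sd [0.5  0.33 0.5 ] T [ 0.015 -0.015  0.01 ]
```

View pics/l16.png

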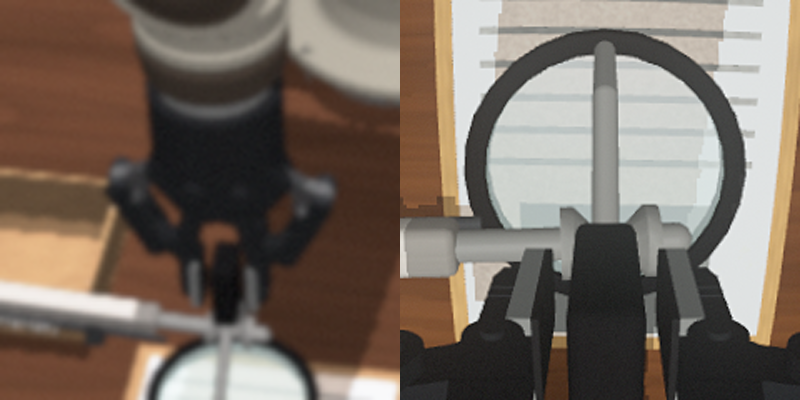

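The block stands free with gaps on both sides, and the arm hasn't moved visibly. I'll open wider and withdraw straight up.

Request:
step_arm(dr=[[0, 0, 0], [0, 0, 0], [0, 0, 0], [0, 0, 0], [0, 0, 0], [0, 0, 0], [0, 0, 0], [0, 0, 0]], xyz=[[0, 0, 0], [0, 0, 0], [0, 0, -0.05], [0, 0, -0.2], [0, 0, -0.5], [0, 0, -0.9], [0, 0, -1.3], [0, 0, -1.7]], gripper=[0.37, 0.43, 0.46, 0.46, 0.46, 0.46, 0.46, 0.46])

```text
time: 28.6
ee_pos: [0.5346, -0.0575, 0.2565]
tcp_rot: [-180.0, 0.1, -179.0]
wrist_force: [0.6, 0.2, -0.4]
opening: 0.0392
```

Request:
step_arm(dr=[[0, 0, 0], [0, 0, 0], [0, 0, 0], [0, 0, 0], [0, 0, 0], [0, 0, 0], [0, 0, 0], [0, 0, 0]], xyz=[[0, 0, -0.5], [0, 0, -1.0], [0, 0, -1.5], [0, 0, -2.0], [0, 0, -2.2], [0, 0, -2.3], [0, 0, -2.3], [0, 0, -2.3]], gripper=[0.46, 0.46, 0.46, 0.46, 0.46, 0.46, 0.46, 0.46])

```text
time: 29.4
ee_pos: [0.5344, -0.0575, 0.3459]
tcp_rot: [180.0, -0.1, -179.0]
wrist_force: [-0.3, 0.3, -0.3]
opening: 0.0396
```

```bash
python3 - <<'E'
from workcell import bot
from h import *
import cv2
o=bot.get_obs();print(o['time'],o['ee_pos'],o['wrist_force'])
S=[bot.camera('scene') for i in range(8)]
W=bot.camera('wrist')
a=[p['image'] for p in S]
print([int(np.abs(a[i].astype(int)-a[0])[150:290,200:360].max()) for i in range(8)],[float(np.abs(a[i].astype(int)-a[0])[150:290,200:360].mean()) for i in range(8)])
c=lambda i:cv2.resize(i[120:300,200:380,::-1],(400,400),interpolation=2)
cv2.imwrite('pics/e.png',np.hstack([c(a[-1]),cv2.resize(W['image'][60:400,150:490,::-1],(400,400))]))
E
```

```text
29.4 [ 0.53441637 -0.05753636  0.34592907] [-0.30560909  0.32028973 -0.28178495]
[0, 7, 18, 8, 7, 8, 18, 18] [0.0, 0.7783482142857143, 0.7894196428571428, 0.7755505952380952, 0.7835863095238095, 0.7773660714285714, 0.7910565476190476, 0.7805357142857143]
```

View pics/e.png

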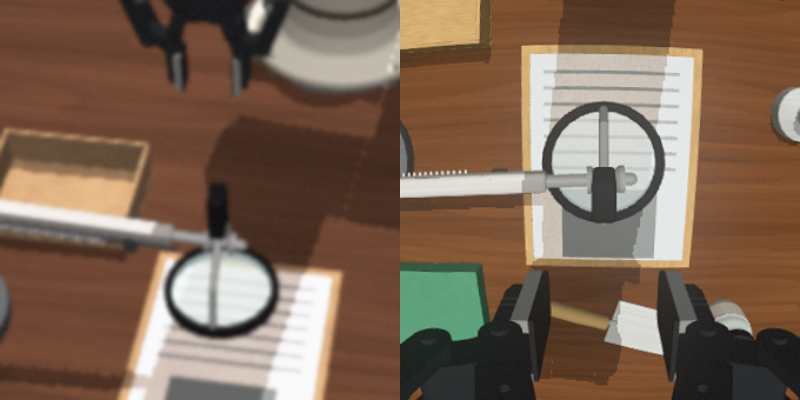

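The magnifier hangs upright in the groove, with the bar between the collars. Frame differences over 0.4 s are only image noise. I'm handing it in.

```bash
python3 -c "
from workcell import bot
print(bot.job_done(), bot.get_obs()['time'])"
```

```text
the job is handed in; nothing more can be done
the job is handed in; nothing more can be done
```

The magnifier now hangs released and upright in the swing arm's groove. I handed the job in at about 30 s of the 58 s allowed, and no verdict was reported.

- **Pick-up:** I gripped it by the block and weighed it in the hand at about 5.2 N. I then turned it in line with the arm and passed the yoke over the peg.
- **Lowering:** I followed the arc down in short, slow steps until the vertical force was about 0.15 N and the sideways drag and torque were near zero. The arm had sunk roughly 118 mm, or about 0.4 rad by calculation.
- **Release:** I opened the fingers in very small steps and withdrew straight up.

**Last checks:**
- The scene and wrist pictures show the yoke bar between the collars and the magnifier upright.
- Eight frames over 0.4 s differ only by image noise.
- The gripper is well clear (TCP at 0.346 m).
- In the pictures I took along the way, the other things looked unmoved. I did not measure them.

**Loose ends:**
- Sideways drag on the collars swung between about -3 and +3 N on the way down before I nulled it.
- The wrist sensor's zero was uncertain by a few tenths of a newton. I saw no jump of the arm on release, but I had no direct reading of its speed.

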